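Slide a can end under the drag springs of the curl-height gauge and record it

TASK

Measure the can end lying in the gauge's shuttle: with the fingertips press down hard on the shuttle's rubber pad and, keeping that pressure on, slide the shuttle under the two leaf springs until it is fully home against the end stop, the can end still flat in its nest under the measuring foot. Only then press the record button on the gauge all the way down and let it go. Do not grasp or lift anything, and leave the loose things standing beside the gauge alone.

Things in the scene. Friction and masses are not known exactly. Their poses are not given: they have to be found in the camera images.
- board: Fixed grey plastic work board, 360 (x) x 403 x 12 mm, laid over the tray's low dividers; its top is 52 mm above the deck. Origin at the centre of its underside. The gauge stands on it.
- gauge: Fixed curl-height gauge: aluminium plate, slideway between two dark steel rails. Origin on the board (52 mm above the deck) under the slideway's centre line; +x = the way the shuttle slides in (roughly away from the robot), +y left, z up. Plate x -155 to 118 mm, y -64 to 64. Slideway floor z = 18; rails (inner faces y = +-43) and the cross bars at both ends z = 28.
- end_stop (a point): Middle of the top edge of the end stop's near face, on the gauge at x = 102 mm, z = 28 mm. The shuttle is home when its nose touches this face.
- head (a point): Top of the grey digital gauge head (x 52 to 78 mm, y -26 to 26 mm of the gauge, its top at z = 126 mm, small cap to 131 mm), standing on a bridge across the slideway at x = 65 mm (two posts at y = +-50 mm, bridge underside z = 73 mm).
- shuttle: Loose oiled steel plate in the slideway, 160 (x) x 84 x 10 mm, 0.35 to 0.6 kg, 1 mm play each side, top flush with the rails. Slippery: friction about 0.2 on slideway, springs and fingers. Origin: centre of its underside; axes as the gauge's. Starts at gauge x = -59 to -47 mm; home at x = +22 mm (69 to 81 mm of travel). From about x = -14 mm on its nose lifts the springs.
- pad_top (a point): Centre of the top face of the black ribbed rubber press pad on the shuttle's rear part, 52 (x) x 58 mm, 48 mm behind the shuttle's origin; 5 mm above the shuttle's top (gauge z = 33 mm) when free. Its flat top grips the fingers well (friction about 1): the shuttle is dragged by pressing on it. Getting it under the springs takes a press of about 15 to 20 N; at 10 N the fingers slip.
- pad (a joint): The press pad sinks on stiff springs into its pocket. Value in m: 0 free, 0.004 fully down; 5.5 N per mm (22 N fully down). It springs back when let go.
- nest (a point): Centre of the floor of the round nest in the shuttle's front part (58.6 mm across, 4 mm deep), 43 mm ahead of the shuttle's origin; moves with the shuttle.
- can_end: Loose aluminium can end, 57 mm across and 7 mm high, 12 g, lying flat in the nest and standing 3 mm proud of the shuttle. Origin at the centre of its underside.
- spring_left (a joint): Left (+y) drag spring, a steel leaf 8.5 mm wide over the shuttle's left edge (gauge y = 37.5 mm): clamped at x = 42 mm, z = 38 mm, sloping down along +x to x = 80 mm, 5 mm below the shuttle's top, tip curled up. Value: lift in rad, 0 free, about 0.13 on the shuttle, then pressing with about 6.5 N. Lifting both takes up to about 10 N along the slideway, besides the friction of the press.
- spring_right (a joint): Right (-y) drag spring, the mirror image of the left one (gauge y = -37.5 mm), same values.
- foot (a joint): Measuring foot under the gauge head: round steel bar 10 mm thick, 62 mm long across the slideway at gauge x = 65 mm, sprung down with about 1 N. Value in m: 0 at rest (1.5 mm above the shuttle's top), about 0.0015 when it rides on the can end.
- record (a joint): Record button, value in m: 0 up, 0.006 fully pressed; spring return, 5 N to press fully.
- record_top (a point): Centre of the top of the record button: round, white, 24 mm across, in a black collar 40 mm across on a grey box (top z = 30 mm, gauge x -112 to -48, y 64 to 117 mm) on the gauge's left side. Button top at gauge z = 48 mm; the point moves with the button, straight down by 6 mm.
- ferrule_cap: Loose bystander: steel ferrule cap, 50 mm across, 10 mm high, on the board just left of the gauge, ahead of the button box. Origin at the centre of its underside.
- date_stamp: Loose bystander: hand stamp, 34 x 34 mm foot and a knob, 70 mm high, standing on the deck left of the board. Origin at the centre of its underside.
- hex_key: Loose bystander: black hex key, 30 x 88 x 4 mm, lying on the deck left of the board. Origin at the centre of its underside.

How it is judged (in metres and radians):
On the way, in this order (a step that is already met when the one before it is completed fails the run):
1. the shuttle's nose is going under the springs while its rubber pad is pressed down (x of shuttle in the frame of gauge between -0.015 and 0.015 m and value of joint pad above 0.0014 m and value of joint each of spring_left, spring_right above 0.02 rad), for 0.05 s.
2. the shuttle is home against the end stop (x of shuttle in the frame of gauge above 0.0185 m and angle between shuttle's own z axis and vertical below 0.03 rad and z of shuttle in the frame of gauge below 0.0205 m), for 0.2 s.
3. the record button is pressed down with the shuttle home (x of shuttle in the frame of gauge above 0.0185 m and value of joint record above 0.004 m), for 0.05 s.
At the end, for the whole second after the job is handed in: The shuttle is home (within 3.5 mm of the end stop), flat on its slideway with both springs lying on it; the can end lies flat in its nest (within 3 mm) with the measuring foot lifted onto it (more than 0.7 mm); the button is up again; the bystanders have moved less than 20 mm; all at rest (all of step 2 and horizontal distance between can_end and nest below 0.003 m and z of can_end in the frame of shuttle below 0.008 m and angle between can_end's own z axis and vertical below 0.06 rad and value of joint foot above 0.0007 m and value of joint each of spring_left, spring_right above 0.06 rad and value of joint record below 0.0015 m and linear speed of shuttle below 0.01 m/s and distance of each of ferrule_cap, date_stamp, hex_key from where it was at the start of the episode below 0.02 m); the robot touches nothing.
It fails at once if the shuttle is lifted or tipped out of its slideway (z of shuttle in the frame of gauge above 0.024 m or angle between shuttle's own z axis and vertical above 0.1 rad).
It fails at once if the can end leaves its nest (z of can_end in the frame of shuttle above 0.01 m or horizontal distance between can_end and nest above 0.006 m).
It fails at once if the record button is pressed before the end is in the measuring position (value of joint record above 0.003 m and x of shuttle in the frame of gauge below 0.0175 m).
It fails at once if a loose thing beside the gauge is disturbed (distance of any of ferrule_cap, date_stamp, hex_key from where it was at the start of the episode above 0.02 m).
It also fails if it takes over 42 s, if anything falls off the work surface, if the arm or the gripper's body presses on something with over 40 N, if the wrist force passes 120 N, or if a joint passes its speed limit or range.

ROBOT

A 6-joint arm with a two-finger parallel gripper is mounted at the origin on a cart in front of the work surface, level with it; the furniture and walls round the work are solid. World frame = base frame: x ahead of the robot, y to its left, z up, the work surface at z = 0. Lengths are in mm, angles in rad, forces in N, time in s.
With the tool pointing down it reaches from about 300 to 775 mm from the base axis. Payload 14.6 kg.
Tool frame: the origin (TCP) lies at the very end of the fingers, on their centre line; the grasp point (between the pads) lies 19 mm behind it; z points along the fingers, y is the line along which they close (so a half turn about z gives the same grasp; the last joint's range is limited). The gripper opens to 94 mm and grips with 3 to 60 N. Pads are 16 mm wide; open, the fingers measure 119 mm over their backs; the gripper's body (75 mm by 177 mm) begins 78 mm behind the grasp point.
Start: joints at [1.212, 0.3, 1.521, -0, 1.321, -0.067], TCP at [158.22, 526.741, 205.446] pointing down, gripper open.
Joint ranges: [-3.03, 3.03], [-0.79, 2.21], [0.23, 2.52], [-1.04, 4.18], [0, 3.07], [-2.55, 2.55]. Speed limits (rad/s): [2.22, 2.22, 2.57, 3.14, 3.14, 3.14].

INTERFACE

Orientations are given as [roll, pitch, yaw] about the fixed x, y, z axes, in that order (R = Rz(yaw) Ry(pitch) Rx(roll)).
In Python, from cell import manip, optics gives the robot as it stands.
- The arm moves only by the shell command python3 -m crank 'ROWS' [FORCE]. ROWS is JSON, a list of rows, each a list of 7 numbers: the opening in per cent of the stroke, from 0 (shut) to 100 (fully open), then the shift along the tool's x, y, z in mm, then the turn, a rotation vector about the tool's x, y, z in rad. A call has 1 to 10 rows; each row is the pose to reach, as a shift and turn from the pose commanded when the call began, along the tool's axes at that moment; what a row does not reach only later rows make up. A row lasts 1/10 s, in which the tool goes at most 50 mm and 8.59 degrees, less where a joint would pass 70% of its speed; a pose out of reach is approached as far as the arm can. A call with a gripper value outside its range is refused whole. The fingers move at their own pace and stop on an object; FORCE is the grip in N (left out, the last holds). Time passes only in rows, so rows that repeat a pose let the fingers close. It gives the time, the measured TCP pose, the force, the opening and the grip force at its end, in the units of the state.
- manip.read_state(): the state, without advancing time (a new reading comes with each control period).
- optics.camera(name): name is "side" or "top" or "wrist"; returns (picture, depth): 400x640x3 uint8, red, green, blue; 400x640 float32, mm along the optical axis (not along the pixel's ray), 0 where there is no reading.
- optics.calibration(name): a dict with "camera_matrix" (3x3 intrinsics, pixels), "R" (3x3) and "t" (3): a world point X has camera coordinates R X + t. Camera axes: x right, y down, z forward; pixel columns grow to the right and rows downward; lengths in mm; the calibration is good to about 2 mm. The wrist camera is an equidistant fisheye: a pixel r from the principal point sees the ray r / f radians off the axis. A picture is of the moment at which its call begins: read the wrist's pose just before it. calibration takes no time and is no camera call; for the wrist camera it gives the pose at the moment of the call.
- manip.sign_off(): hands the job in; it is judged then, once.
The state is a dict: "clock": time; "joints": joint angles; "qd": joint speeds; "effort": joint torques, N m; "eef_pos": TCP position; "eef_rot": TCP orientation; "wrist_force": force on the tool from outside, world axes, zero at the start; "moment": the same for the moment, N m; "finger_gap": finger opening in mm; "finger_force": force on a finger pad.
Only numpy, scipy, OpenCV 4.12 (cv2) and the standard library are available. Lean on these libraries where they do the work, as an engineer would, in place of code of your own. Each camera call takes 0.05 s, during which the arm holds its last target. There are 200 camera calls.

## Working session

There is one attempt and no reset: what is moved stays moved. The work goes in short steps, Python scripts to look and compute and a shell command to move; the robot and the scene stay as the last step left them, time stands still between calls to the robot, and variables do not carry over. Pictures are saved under pics/ and viewed, at most 13 in all, crops included, and the job is handed in when it is done.

```bash
ls; mkdir -p pics; python3 - <<'E'
from cell import manip, optics
import cv2,numpy as np
s=manip.read_state();print(s)
for n in("top","side"):
    p,d=optics.camera(n);c=optics.calibration(n);print(n,c)
    cv2.imwrite(f"pics/{n}0.png",p[:,:,::-1]);np.save(f"{n}0.npy",d)
E
```

```text
pics
{'clock': 0.0, 'joints': array([ 1.21239414e+00,  3.00484429e-01,  1.52158812e+00,  1.24311136e-05,
        1.32071531e+00, -6.66208023e-02]), 'qd': array([-0.00075145, -0.00050243,  0.00027349,  0.00110618, -0.00114474,
       -0.00083536]), 'effort': array([ 8.42059144e-04, -5.31795073e+01, -3.52744532e+01,  7.08994735e-02,
        2.43010547e-02, -7.59577097e-05]), 'eef_pos': array([158.12794875, 526.49627693, 204.87604716]), 'eef_rot': array([-3.14040090e+00, -9.15809108e-05,  2.84980813e+00]), 'wrist_force': array([-0.00517231, -0.41629575,  0.31441444]), 'moment': array([ 0.03362793, -0.00569001,  0.01892144]), 'finger_force': 0.0, 'finger_gap': 94.1140548980696}
top {'camera_matrix': array([[470.68069949,   0.        , 313.59490095],
       [  0.        , 470.68069949, 199.0244464 ],
       [  0.        ,   0.        ,   1.        ]]), 'R': array([[-0.18746706, -0.9822548 , -0.00562214],
       [-0.96012615,  0.18444621, -0.21008897],
       [ 0.20739788, -0.0339868 , -0.97766611]]), 't': array([136.92639372, 555.08191401, 922.80196143])}
side {'camera_matrix': array([[455.91564095,   0.        , 320.05078221],
       [  0.        , 455.91564095, 201.42198155],
       [  0.        ,   0.        ,   1.        ]]), 'R': array([[-9.99735794e-01,  1.69250570e-02,  1.55526156e-02],
       [-8.32956114e-04,  6.49501455e-01, -7.60359893e-01],
       [-2.29705810e-02, -7.60171956e-01, -6.49315755e-01]]), 't': array([ 560.73662465,   53.63498716, 1149.3190787 ])}
```

View pics/top0.png

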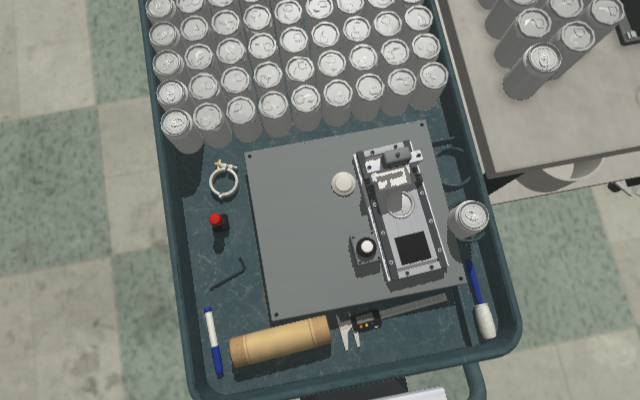

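View pics/side0.png

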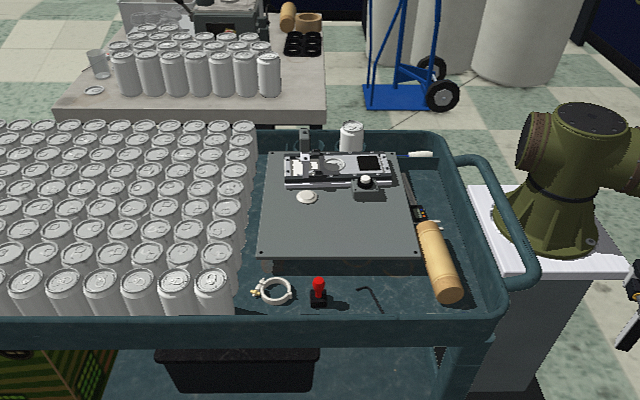

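Top view: pad at about (413,248), white button (366,247), ferrule cap (343,183), and head (398,155). Side view: pad (370,163), button (366,181), and can end about (338,165).

```bash
cat > h.py <<'E'
from cell import manip, optics
import cv2,numpy as np
def ray(c,px,z):
    K,R,t=c["camera_matrix"],np.array(c["R"]),np.array(c["t"])
    o=-R.T@t; px=np.atleast_2d(px).astype(float)
    d=np.c_[px,np.ones(len(px))]@np.linalg.inv(K).T@R
    return o+d*((z-o[2])/d[:,2])[:,None]
def blob(img,mask,seed,r):
    m=np.zeros(mask.shape,np.uint8);x,y=seed
    m[y-r:y+r,x-r:x+r]=mask[y-r:y+r,x-r:x+r]
    cs,_=cv2.findContours(m,cv2.RETR_EXTERNAL,cv2.CHAIN_APPROX_NONE)
    return max(cs,key=cv2.contourArea)
def rect(P):
    (c,s,_)=cv2.minAreaRect(P[:,:2].astype(np.float32)); b=cv2.boxPoints(cv2.minAreaRect(P[:,:2].astype(np.float32)))
    return c,s,b
E
python3 - <<'E'
from h import *
for n,sp,sb,rr in(("top",(413,248),(366,247),24),("side",(370,163),(366,181),14)):
    g=cv2.imread(f"pics/{n}0.png");c=optics.calibration(n);v=g.max(2)
    k=blob(g,(v<55).astype(np.uint8)*255,sp,rr)[:,0]
    ce,s,b=rect(ray(c,k,85));e=b-np.roll(b,1,0)
    print(n,"pad",ce,s,"edges ang",np.degrees(np.arctan2(e[:,1],e[:,0])))
    k=blob(g,(g.min(2)>170).astype(np.uint8)*255,sb,12)[:,0]
    print("button",rect(ray(c,k,100))[:2],k.min(0),k.max(0))
    K=c["camera_matrix"]
c=optics.calibration("top");g=cv2.imread("pics/top0.png")
big=cv2.resize(g[130:295,330:470],None,fx=5,fy=5*0.72*1.0,interpolation=cv2.INTER_CUBIC)
big=cv2.resize(g[135:290,335:465],(500,596),interpolation=cv2.INTER_CUBIC);cv2.imwrite("pics/crop.png",big)
print("can end",ray(c,(402,205),87))
E
```

```text
top pad (431.67730712890625, -143.36349487304688) (52.508056640625, 58.60969543457031) edges ang [-176.85258    -86.8526       3.1473863   93.1474   ]
button ((450.3565979003906, -53.408668518066406), (19.670719146728516, 19.578468322753906)) [362 241] [372 251]
side pad (434.25799560546875, -138.25924682617188) (53.08797073364258, 62.46821975708008) edges ang [-177.14607    -87.14606      2.8539345   92.85393  ]
button ((453.61993408203125, -54.6753044128418), (23.90409278869629, 20.37091827392578)) [361 175] [369 181]
can end [[ 519.27072703 -141.90936108   87.        ]]
```

View pics/crop.png

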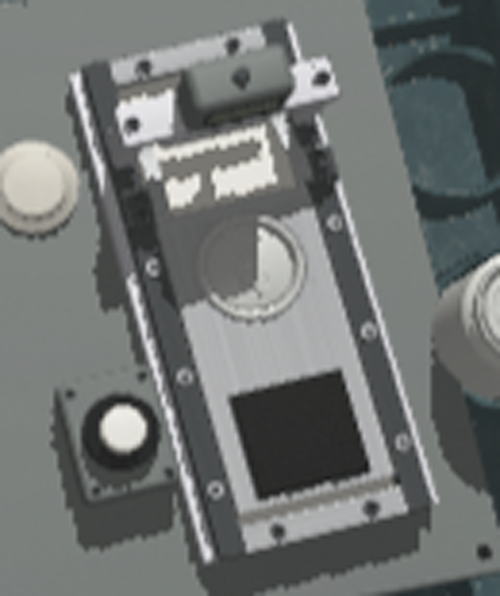

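The crop shows the pad, can end flat in its nest, button, gauge head and springs, with the slideway yawed a few degrees. Next: refine yaw from the rail edges and work out the approach.

```bash
cat >> h.py <<'E'
from scipy.spatial.transform import Rotation as Ro
def togo(target,yaw):
    "tool-frame shift and turn from the present pose to target, tool down"
    s=manip.read_state();R=Ro.from_euler("xyz",s["eef_rot"]);G=Ro.from_euler("xyz",[np.pi,0,yaw])
    return R.inv().apply(np.array(target)-s["eef_pos"]).round(1),(R.inv()*G).as_rotvec().round(3)
E
python3 - <<'E'
from h import *
c=optics.calibration("top");f=lambda x,y:(335+x*.26,135+y*.26)
for a,b in(((208,555),(85,110)),((432,500),(293,40)),((250,500),(400,488)),((240,555),(102,70))):
    P=ray(c,[f(*a),f(*b)],80)
    d=P[1]-P[0];print(P.round(0).tolist(),np.degrees(np.arctan2(d[1],d[0])))
print(togo([433,-141,140],np.pi+0.052))
E
```

```text
[[380.0, -85.0, 80.0], [623.0, -72.0, 80.0]] 3.02685950625257
[[385.0, -204.0, 80.0], [641.0, -191.0, 80.0]] 2.9195713328844377
[[403.0, -112.0, 80.0], [395.0, -189.0, 80.0]] -96.29598296606206
[[377.0, -101.0, 80.0], [644.0, -86.0, 80.0]] 3.2696291623484846
(array([-455.3, -560.2,   65.5]), array([-0.001, -0.   , -0.344]))
```

```bash
python3 -m crank '[[0,-28,-35,0,0,0,-0.02],[0,-56,-70,0,0,0,-0.04],[0,-85,-105,0,0,0,-0.06],[0,-113,-140,0,0,0,-0.08],[0,-142,-175,0,0,0,-0.1],[0,-170,-210,0,0,0,-0.13],[0,-199,-245,0,0,0,-0.16],[0,-227,-280,0,0,0,-0.19],[0,-256,-315,0,0,0,-0.22],[0,-284,-350,0,0,0,-0.25]]' 30; python3 -c "
from h import *;print(togo([433,-141,140],np.pi+.052))"
```

```text
clock: 1.1
eef_pos: [329.7, 108.0, 205.5]
eef_rot: [3.141, 0.0, 3.101]
wrist_force: [0.7, 0.8, -0.8]
finger_gap: 17.5
finger_force: 0.0
(array([-113.2, -244.7,   65.5]), array([ 0.   ,  0.   , -0.092]))
```

```bash
python3 -m crank '[[0,-17,-38,0,0,0,-0.02],[0,-35,-76,5,0,0,-0.04],[0,-53,-114,10,0,0,-0.06],[0,-70,-152,20,0,0,-0.08],[0,-88,-190,30,0,0,-0.092],[0,-105,-225,45,0,0,-0.092],[0,-113,-245,60,0,0,-0.092],[0,-113,-245,65,0,0,-0.092],[0,-113,-245,65,0,0,-0.092]]'; python3 - <<'E'
from h import *
print(togo([433,-141,110],np.pi+.052),manip.read_state()["wrist_force"])
p,d=optics.camera("top");cv2.imwrite("pics/t1.png",cv2.resize(p[120:310,300:480,::-1],(560,590)))
p,d=optics.camera("side");cv2.imwrite("pics/s1.png",cv2.resize(p[60:220,270:430,::-1],(590,590)))
E
```

```text
clock: 2.0
eef_pos: [431.6, -139.3, 139.7]
eef_rot: [3.141, -0.002, -3.092]
wrist_force: [0.0, -0.3, -0.2]
finger_gap: 0.5
finger_force: 0.0
(array([-1.4, -1.8, 29.6]), array([ 0.001, -0.002, -0.003])) [ 0.04457811 -0.30579225 -0.23098214]
```

View pics/s1.png

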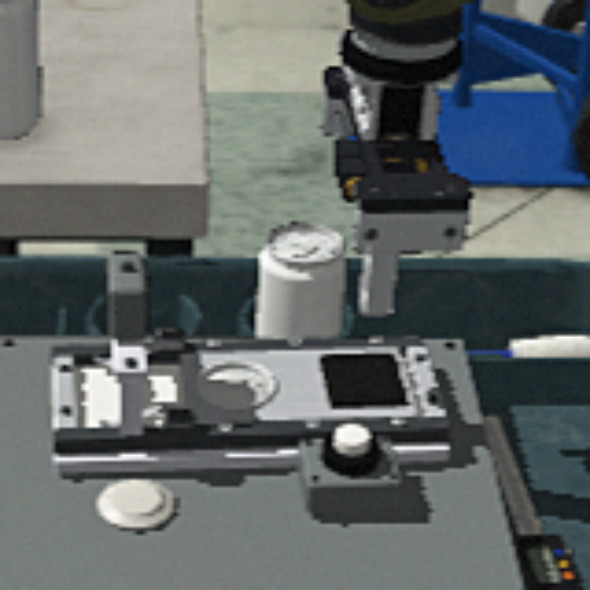

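Fingertips (377,312 in the crop) hang straight above the pad (365,380), so I'm descending.

```bash
python3 -m crank '[[0,-1,-2,20,0,0,0],[0,-1,-2,40,0,0,0],[0,-1,-2,48,0,0,0],[0,-1,-2,51,0,0,0],[0,-1,-2,53,0,0,0],[0,-1,-2,55,0,0,0],[0,-1,-2,55,0,0,0]]'
```

```text
clock: 2.8
eef_pos: [433.5, -141.6, 85.8]
eef_rot: [-3.141, 0.001, -3.091]
wrist_force: [-0.0, -0.1, -0.4]
finger_gap: 0.7
finger_force: 0.0
```

```bash
python3 -m crank '[[0,0,0,1,0,0,0],[0,0,0,2,0,0,0],[0,0,0,3,0,0,0],[0,0,0,4,0,0,0],[0,0,0,4,0,0,0]]'
```

```text
clock: 3.3
eef_pos: [433.6, -141.7, 82.4]
eef_rot: [-3.141, 0.001, -3.091]
wrist_force: [-4.3, 2.1, 15.5]
finger_gap: 0.5
finger_force: 7.5
```

```bash
python3 -m crank '[[0,0,0,1,0,0,0],[0,0,0,2,0,0,0],[0,0,0,2,0,0,0]]'
```

```text
clock: 3.6
eef_pos: [433.7, -141.8, 81.1]
eef_rot: [-3.141, 0.001, -3.091]
wrist_force: [-8.6, 3.8, 23.2]
finger_gap: 0.3
finger_force: 12.0
```

```bash
python3 -m crank '[[0,-2,0,0,0,0,0],[0,-5,0,0.2,0,0,0],[0,-8,0,0.3,0,0,0],[0,-11,0,0.3,0,0,0],[0,-14,0,0.3,0,0,0],[0,-17,0,0.3,0,0,0],[0,-20,0,0.3,0,0,0],[0,-23,0,0.3,0,0,0],[0,-26,0,0.3,0,0,0],[0,-26,0,0.3,0,0,0]]'; python3 - <<'E'
from h import *
p,d=optics.camera("top");cv2.imwrite("pics/t2.png",cv2.resize(p[120:310,300:480,::-1],(560,590)))
E
```

```text
clock: 4.6
eef_pos: [460.2, -141.0, 81.1]
eef_rot: [-3.14, 0.002, -3.091]
wrist_force: [-6.5, 0.4, 22.9]
finger_gap: 0.6
finger_force: 11.8
```

View pics/t2.png

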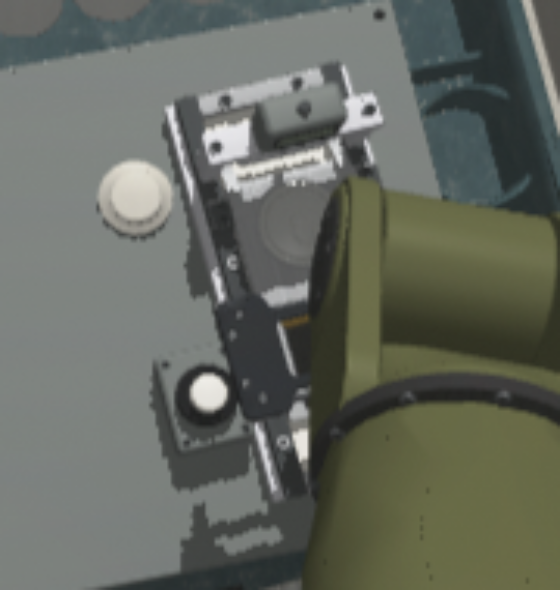

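The can end, centred near (300,222) in the crop, has moved up with the shuttle and still sits flat, so the drag is working. Continuing with a slightly harder press.

```bash
python3 -m crank '[[0,-2,0,0.4,0,0,0],[0,-5,0,0.6,0,0,0],[0,-8,0,0.6,0,0,0],[0,-11,0,0.6,0,0,0],[0,-14,0,0.6,0,0,0],[0,-17,0,0.6,0,0,0],[0,-20,0,0.6,0,0,0],[0,-23,0,0.6,0,0,0],[0,-25,0,0.6,0,0,0],[0,-25,0,0.6,0,0,0]]'
```

```text
clock: 5.65
eef_pos: [483.8, -139.8, 81.0]
eef_rot: [-3.14, -0.001, -3.091]
wrist_force: [-19.7, -0.3, 37.0]
finger_gap: 0.4
finger_force: 18.2
```

```bash
python3 -m crank '[[0,-2,0,-0.3,0,0,0],[0,-4,0,-0.3,0,0,0],[0,-6,0,-0.3,0,0,0],[0,-8,0,-0.3,0,0,0],[0,-10,0,-0.3,0,0,0],[0,-12,0,-0.3,0,0,0],[0,-14,0,-0.3,0,0,0],[0,-16,0,-0.3,0,0,0],[0,-16,0,-0.3,0,0,0]]'
```

```text
clock: 6.55
eef_pos: [499.7, -138.9, 81.0]
eef_rot: [-3.14, -0.001, -3.091]
wrist_force: [-17.8, -1.2, 32.0]
finger_gap: 0.1
finger_force: 15.8
```

```bash
python3 -m crank '[[0,-1,0,0,0,0,0],[0,-2,0,0,0,0,0],[0,-3,0,0,0,0,0],[0,-4,0,0,0,0,0],[0,-4,0,0,0,0,0]]'; python3 - <<'E'
from h import *
p,d=optics.camera("side");cv2.imwrite("pics/s2.png",cv2.resize(p[130:210,270:430,::-1],(800,400),interpolation=2))
E
```

```text
clock: 7.05
eef_pos: [503.6, -138.7, 81.0]
eef_rot: [-3.14, -0.001, -3.091]
wrist_force: [-19.7, -0.4, 32.2]
finger_gap: 0.8
finger_force: 16.0
```

View pics/s2.png

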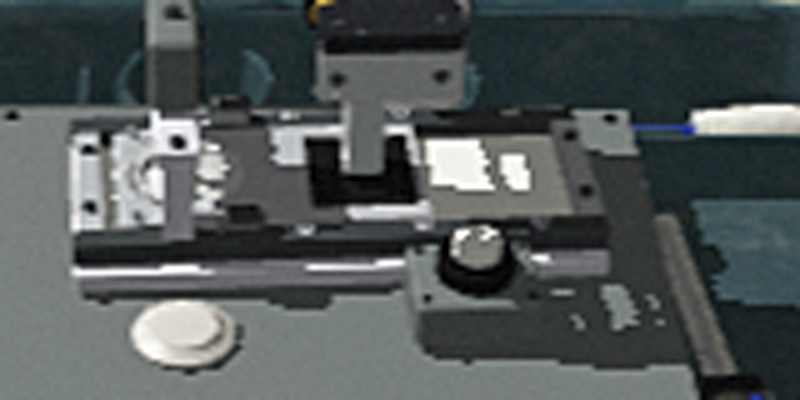

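Fingers are still centred on the pad (362,165), the springs lie on the shuttle, and the nose is nearly at the stop. I'm edging on until the force jumps.

```bash
python3 -m crank '[[0,-1,0,0,0,0,0],[0,-2,0,0,0,0,0],[0,-2,0,0,0,0,0]]';python3 -m crank '[[0,-1,0,0,0,0,0],[0,-2,0,0,0,0,0],[0,-2,0,0,0,0,0]]'
```

```text
clock: 7.4
eef_pos: [505.5, -138.6, 81.0]
eef_rot: [-3.14, -0.001, -3.091]
wrist_force: [-19.5, -0.6, 31.6]
finger_gap: 0.5
finger_force: 15.9
clock: 7.7
eef_pos: [507.5, -138.5, 81.0]
eef_rot: [-3.14, -0.001, -3.091]
wrist_force: [-18.7, -1.3, 32.2]
finger_gap: 0.4
finger_force: 15.9
```

```bash
python3 -m crank '[[0,-1,0,0,0,0,0],[0,-2,0,0,0,0,0],[0,-2,0,0,0,0,0]]'
```

```text
clock: 8.0
eef_pos: [509.5, -138.4, 81.0]
eef_rot: [-3.14, -0.001, -3.091]
wrist_force: [-19.3, -0.9, 30.6]
finger_gap: 0.2
finger_force: 15.8
```

```bash
python3 -m crank '[[0,-1,0,0,0,0,0],[0,-2,0,0,0,0,0],[0,-2,0,0,0,0,0]]'; python3 -m crank '[[0,-1,0,0,0,0,0],[0,-2,0,0,0,0,0],[0,-2,0,0,0,0,0]]'
```

```text
clock: 8.3
eef_pos: [510.6, -138.3, 81.0]
eef_rot: [-3.141, -0.004, -3.091]
wrist_force: [-26.4, -1.4, 36.3]
finger_gap: 0.5
finger_force: 18.2
clock: 8.6
eef_pos: [510.9, -138.3, 80.9]
eef_rot: [-3.141, -0.008, -3.091]
wrist_force: [-40.7, -1.9, 46.0]
finger_gap: 0.5
finger_force: 22.4
```

The force jumped at 77 mm of travel: the shuttle is home. Easing off a little and lifting straight up.

```bash
python3 -m crank '[[0,1,0,0,0,0,0],[0,1.5,0,-1,0,0,0],[0,1.5,0,-4,0,0,0],[0,1.5,0,-10,0,0,0],[0,1.5,0,-30,0,0,0],[0,1.5,0,-60,0,0,0],[0,1.5,0,-60,0,0,0]]'; python3 - <<'E'
from h import *
c=optics.calibration("side");p,d=optics.camera("side");g=p[:,:,::-1];cv2.imwrite("pics/s3.png",cv2.resize(g[130:210,270:430],(800,400),interpolation=2))
k=blob(g,(g.max(2)<55).astype(np.uint8)*255,(342,164),13)[:,0]
print("pad",rect(ray(c,k,85))[:2])
print("button goal",togo([452.5,-54,140],np.pi+.052))
E
```

```text
clock: 9.3
eef_pos: [514.3, -138.1, 142.4]
eef_rot: [-3.14, 0.005, -3.091]
wrist_force: [0.6, -0.6, 0.5]
finger_gap: 0.6
finger_force: 0.0
pad ((510.8648681640625, -134.6101837158203), (55.94843673706055, 63.14483642578125))
button goal (array([56.7, 86.8,  0.1]), array([-0.001,  0.003, -0.002]))
```

View pics/s3.png

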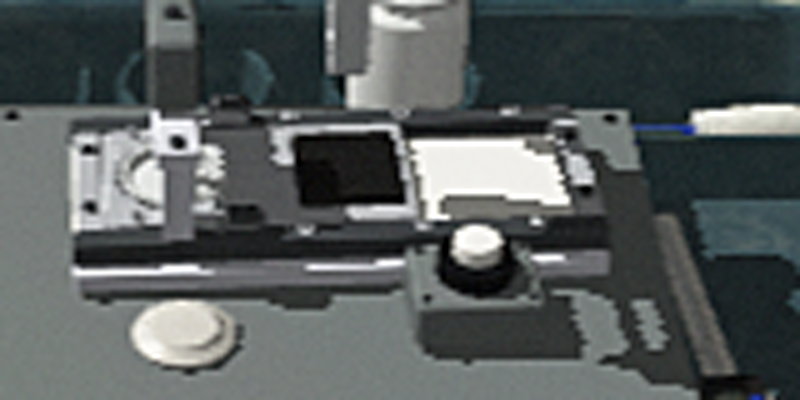

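Pad moved 77 mm, can end sits under the foot near (150,180), and springs are on the shuttle. On to the button.

```bash
python3 -m crank '[[0,20,30,-5,0,0,0],[0,40,60,-5,0,0,0],[0,57,87,0,0,0,0],[0,57,87,15,0,0,0],[0,57,87,30,0,0,0],[0,57,87,37,0,0,0],[0,57,87,37,0,0,0]]';python3 -m crank '[[0,0,0,2,0,0,0],[0,0,0,4,0,0,0],[0,0,0,6,0,0,0],[0,0,0,8,0,0,0],[0,0,0,9,0,0,0],[0,0,0,9,0,0,0]]'
```

```text
clock: 10.05
eef_pos: [450.9, -53.4, 100.8]
eef_rot: [3.141, -0.002, -3.091]
wrist_force: [-2.5, 0.6, 3.1]
finger_gap: 0.2
finger_force: 1.6
clock: 10.65
eef_pos: [452.1, -53.8, 97.0]
eef_rot: [-3.141, 0.003, -3.091]
wrist_force: [-26.8, 5.5, 62.5]
finger_gap: 0.1
finger_force: 31.2
```

62 N at z=97: the shut fingers (25 mm wide) are wider than the 24 mm button and sit on the collar. I'll lift, open the fingers part way and use only one fingertip.

```bash
python3 -m crank '[[0,0,0,-5,0,0,0],[0,0,0,-20,0,0,0],[40,0,10,-20,0,0,0],[40,0,25,-20,0,0,0],[40,0,25,-20,0,0,0],[40,0,25,-20,0,0,0],[40,0,25,-20,0,0,0]]'; python3 - <<'E'
from h import *
print(manip.read_state()["finger_gap"],togo([452,-29,103],np.pi+.052))
p,d=optics.camera("wrist");cv2.imwrite("pics/w4.png",p[:,:,::-1])
E
```

```text
clock: 11.35
eef_pos: [450.1, -28.8, 112.5]
eef_rot: [-3.142, -0.0, -3.091]
wrist_force: [0.0, -0.1, -1.0]
finger_gap: 36.1
finger_force: 0.0
36.09912841652056 (array([-1.9, -0.3,  9.5]), array([-0.   , -0.   , -0.002]))
```

View pics/w4.png

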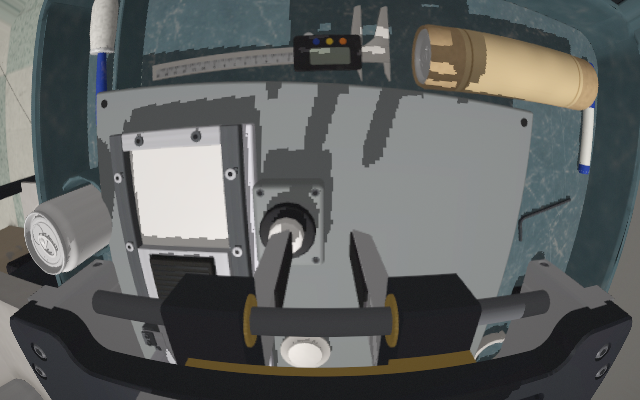

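The wrist view shows the left fingertip at (278,233) just above the button; the collar spans about (260..317, 203..258). I'll cast its centre to check the button's position.

```bash
python3 - <<'E'
from h import *
c=optics.calibration("wrist");K=c["camera_matrix"];R=np.array(c["R"]);t=np.array(c["t"])
def proj(X):
    x=R@np.array(X)+t;th=np.arctan2(np.hypot(x[0],x[1]),x[2]);u=x[:2]/np.hypot(x[0],x[1])*th
    return (u*K[0,0]+K[:2,2]).round(1)
print(proj([452,-54,97]),"collar box",np.array([proj([452+20*np.cos(a),-54+20*np.sin(a),97]) for a in np.linspace(0,6.28,9)]).tolist())
p=manip.read_state()["eef_pos"];print("tips",proj(p+[0,-18,0]),proj(p+[0,-30.5,0]))
g=cv2.imread("pics/w4.png");cv2.imwrite("pics/w4c.png",cv2.resize(g[185:285,230:350],(720,600),interpolation=2))
E
```

```text
[283.8 235. ] collar box [[283.6, 261.3], [304.0, 255.0], [313.3, 236.5], [305.4, 216.3], [284.3, 206.7], [263.2, 214.0], [254.9, 233.2], [263.6, 252.5], [283.5, 261.3]]
tips [292.4 241.9] [272.6 240.8]
```

View pics/w4c.png

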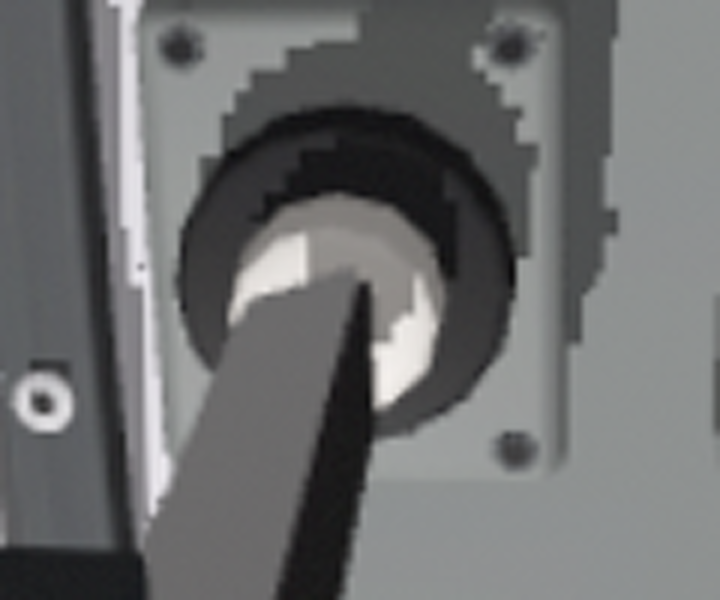

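Relative to the fingertip, the button sits at about (449.5,-51.5). A small shift, then press down with one finger.

```bash
python3 -m crank '[[40,0.5,1.5,0,0,0,0],[40,0.5,1.5,6,0,0,0],[40,0.5,1.5,10,0,0,0],[40,0.5,1.5,13,0,0,0],[40,0.5,1.5,15,0,0,0],[40,0.5,1.5,16,0,0,0],[40,0.5,1.5,16,0,0,0]]'
```

```text
clock: 12.1
eef_pos: [449.8, -27.2, 97.8]
eef_rot: [-3.141, 0.001, -3.091]
wrist_force: [-7.5, 1.7, 16.9]
finger_gap: 37.6
finger_force: 8.9
```

```bash
python3 -m crank '[[40,0,0,0,0,0,0],[40,0,0,0,0,0,0],[40,0,0,0,0,0,0]]'; python3 - <<'E'
from h import *
p,d=optics.camera("side");cv2.imwrite("pics/s5.png",cv2.resize(p[140:220,310:410,::-1],(700,560),interpolation=2))
E
python3 -m crank '[[40,0,0,-5,0,0,0],[40,0,0,-15,0,0,0],[40,0,60,-15,0,0,0],[40,0,100,-15,0,0,0],[40,0,100,-15,0,0,0],[40,0,100,-15,0,0,0]]'
python3 - <<'E'
from h import *
c=optics.calibration("side");K,R,t=c["camera_matrix"],np.array(c["R"]),np.array(c["t"])
p,d=optics.camera("side");g=p
cv2.imwrite("pics/s6.png",g[:,:,::-1])
for v in range(170,194,1):
    r=[]
    for u in range(358,376,4):
        X=R.T@(np.array([(u-K[0,2])/K[0,0],(v-K[1,2])/K[1,1],1])*d[v,u]-t);r.append(tuple(X.round(0).astype(int))+(int(g[v,u].max()),))
    print(v,*[str(q).replace(' ','').replace('np.int64','') for q in r])
E
```

```text
clock: 12.4
eef_pos: [449.8, -27.2, 97.8]
eef_rot: [-3.141, 0.001, -3.091]
wrist_force: [-6.4, 1.2, 16.7]
finger_gap: 37.7
finger_force: 8.8
clock: 13.05
eef_pos: [444.4, 73.4, 112.0]
eef_rot: [-3.141, -0.0, -3.089]
wrist_force: [-0.2, -0.1, -0.9]
finger_gap: 37.5
finger_force: 0.0
170 ((461),(-126),(70),242) ((450),(-128),(69),241) ((440),(-127),(69),121) ((464),(83),(225),235) ((462),(117),(250),43)
171 ((461),(-123),(69),242) ((451),(-122),(70),243) ((474),(96),(232),14) ((466),(96),(233),27) ((462),(121),(251),43)
172 ((462),(-117),(71),248) ((451),(-118),(69),248) ((474),(100),(233),31) ((466),(101),(233),39) ((462),(123),(250),47)
173 ((462),(-114),(69),255) ((451),(-114),(69),255) ((475),(104),(233),37) ((467),(103),(233),45) ((463),(129),(252),50)
174 ((464),(-95),(80),48) ((453),(-99),(77),35) ((475),(106),(232),34) ((467),(106),(233),46) ((463),(130),(250),38)
175 ((464),(-92),(79),64) ((454),(-93),(79),141) ((475),(108),(231),36) ((467),(109),(232),42) ((464),(138),(254),44)
176 ((464),(-89),(78),78) ((459),(-58),(102),255) ((475),(109),(230),33) ((472),(139),(252),47) ((4
[... 1322 characters left out ...]
),(-39),(80),135) ((459),(-37),(81),16) ((450),(-32),(86),7) ((473),(159),(239),145) ((466),(163),(243),41)
189 ((469),(-34),(81),134) ((459),(-32),(82),130) ((449),(-36),(79),39) ((473),(160),(238),145) ((465),(160),(238),110)
190 ((469),(-32),(80),134) ((460),(-29),(82),131) ((450),(-31),(80),139) ((473),(160),(235),141) ((465),(162),(237),102)
191 ((470),(-26),(81),108) ((460),(-25),(82),106) ((450),(-29),(79),98) ((473),(162),(234),96) ((465),(160),(233),104)
192 ((469),(-26),(78),58) ((459),(-28),(76),55) ((587),(829),(778),51) ((471),(155),(226),94) ((464),(155),(226),47)
193 ((469),(-27),(74),55) ((459),(-26),(75),57) ((450),(-24),(76),51) ((471),(155),(224),94) ((463),(155),(224),28)
```

View pics/s5.png

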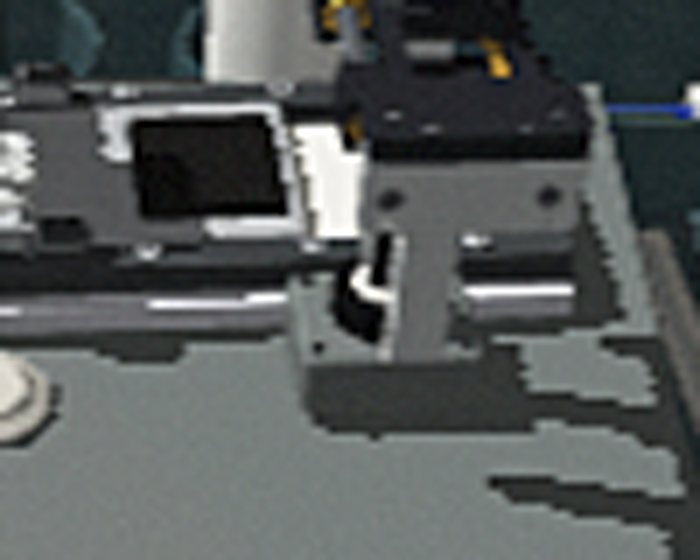

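Side depth puts the button top at about z≈101–104 and the collar top near 94. So the stop at 98 may be the button bottoming out. I'll go back and take a slow force profile to see where contact begins.

```bash
python3 -m crank '[[40,0,-50,0,0,0,0],[40,0,-100,0,0,0,0],[40,0,-100,4,0,0,0],[40,0,-100,6,0,0,0],[40,0,-100,6,0,0,0],[40,0,-100,6,0,0,0]]'
for i in 1 2 3 4 5 6; do python3 -m crank '[[40,0,0,1.5,0,0,0],[40,0,0,1.5,0,0,0]]' | egrep 'eef_pos|wrist'; done
```

```text
clock: 13.7
eef_pos: [449.5, -26.5, 105.9]
eef_rot: [3.142, -0.0, -3.09]
wrist_force: [0.6, -0.5, 0.3]
finger_gap: 37.7
finger_force: 0.0
eef_pos: [449.6, -26.6, 104.3]
wrist_force: [0.1, 0.2, 0.1]
eef_pos: [449.7, -26.9, 102.8]
wrist_force: [-0.4, 1.2, 1.9]
eef_pos: [449.7, -27.0, 101.3]
wrist_force: [-0.2, 2.6, 2.4]
eef_pos: [449.7, -27.1, 99.8]
wrist_force: [0.8, 3.7, 3.4]
eef_pos: [449.7, -27.1, 98.3]
wrist_force: [0.7, 3.7, 5.0]
eef_pos: [449.9, -27.1, 97.9]
wrist_force: [-4.7, 4.2, 18.1]
```

The force rises from z≈104 to 5 N at z≈98, then goes rigid. That is the full 6 mm stroke, so the button is fully pressed. Releasing, clearing away and checking.

```bash
python3 -m crank '[[40,0,0,-3,0,0,0],[40,0,0,-10,0,0,0],[40,0,0,-40,0,0,0],[40,0,0,-80,0,0,0],[40,10,40,-110,0,0,0],[40,20,80,-110,0,0,0],[40,30,120,-110,0,0,0],[40,40,160,-110,0,0,0],[40,40,160,-110,0,0,0],[40,40,160,-110,0,0,0]]'; python3 - <<'E'
from h import *
c=optics.calibration("top");p,d=optics.camera("top");g=p[:,:,::-1]
cv2.imwrite("pics/t7.png",cv2.resize(g[120:310,200:480],(800,543),interpolation=2))
E
```

```text
clock: 15.9
eef_pos: [401.3, 130.8, 206.8]
eef_rot: [-3.141, -0.0, -3.09]
wrist_force: [0.9, -0.6, -0.2]
finger_gap: 37.8
finger_force: 0.0
```

View pics/t7.png

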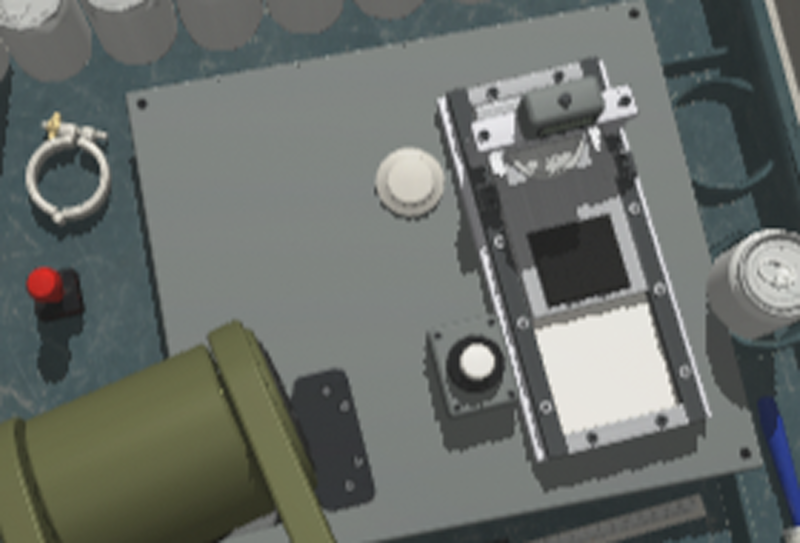

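The pad and shuttle are fully forward (pad at 580,260), the can end is under the foot, the button is up, the bystanders are in place and the arm is clear.

```bash
python3 -c "
from cell import manip;print(manip.sign_off())"
```

```text
the job is handed in; nothing more can be done
None
```

I pressed the pad, slid the shuttle 77 mm until the force jumped at the end stop, then pressed the record button its full 6 mm and released it; the job was handed in at about 16 s, and no verdict came back. My first press, with both fingertips shut, reached 62 N on the wrist (limit 120 N).

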